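Clear the draining panel's joint with the pick

ROBOT

A 6-joint arm with a two-finger parallel gripper is mounted at the origin on the work surface. World frame = base frame: x ahead of the robot, y to its left, z up, the work surface at z = 0. Lengths are in m, angles in rad, forces in N, time in s.
With the tool pointing down it reaches from about 0.275 to 0.875 m from the base axis. Payload 12.5 kg.
Tool frame: the origin (TCP) lies on the centre line of the jaws, within the pads' length; the fingertips stand r.finger_overhang ahead of it and the grasp point (between the pads) lies 3 mm ahead of it (r.finger_overhang is the distance from the TCP to the fingertips, in m); z points along the fingers, y is the line along which they close (so a half turn about z gives the same grasp; the last joint's range is limited). The gripper opens to 85 mm and grips with 20 to 120 N. Pads are 22 mm wide; open, the fingers measure 114 mm over their backs; the gripper's body (76 mm by 85 mm) begins 54 mm behind the grasp point. The pads swing forward as they close: fully open they stand 13 mm farther back than shut.
Start: joints at [-1.223, 0.351, 1.652, -0, 1.139, -0.085], TCP at [0.231, -0.499, 0.253] pointing down, gripper open.
Joint ranges: [-2.75, 2.75], [-0.79, 2.1], [0.01, 2.65], [-1.57, 4.71], [0.07, 3.14], [-2.87, 2.87]. Speed limits (rad/s): [2.22, 2.22, 2.79, 3.14, 3.14, 3.14].

INTERFACE

Orientations are given as a unit quaternion [x, y, z, w].
In Python, from cell import r, optics gives the robot as it stands. The module is installed in compiled form; this text tells all that it offers. Calls block until the motion is done:
- r.move_to(position, orientation): joint-space move of the TCP to a pose.
- r.move_linear(position, rot=None, vel=0.15): straight line of the TCP; rot=None keeps the orientation; vel is the mean speed in m/s.
- r.set_joints(angles): joint-space move.
- r.set_gripper(opening, squeeze=None): opening from 0.0 (shut) to 1.0 (fully open); squeeze is the grip in N (None keeps the last); returns when the fingers have stopped.
- r.sleep(seconds).
- r.inverse_kinematics(position, orientation): joint angles nearest the present ones, or None.
- optics.get_image(name): name is "scene" or "top"; returns a dict with "pixels" (420x560x3 uint8, red, green, blue), "depth" (420x560 float32, m along the optical axis (not along the pixel's ray), 0 where there is no reading), "fx", "fy", "cx", "cy" (pixels), "camera_from_world" (4x4, takes a point from world to camera coordinates). Camera axes: x right, y down, z forward; pixel columns grow to the right and rows downward; lengths in m; the calibration is good to about 2 mm. A picture is of the moment at which its call begins.
A pose or a line that the arm cannot do raises r.PlanningError and nothing moves.
- r.hand_in(): hands the job in; it is judged then, once.
Readings, each from a call of its own:
- r.current_t(): time.
- r.current_q(): joint angles.
- r.current_qvel(): joint speeds.
- r.current_effort(): joint torques, N m.
- r.current_tool_pos(): TCP position.
- r.current_ee_rot(): TCP orientation.
- r.current_contact_force(): force on the tool from outside, world axes, zero at the start.
- r.current_torque(): the same for the moment, N m.
- r.current_opening(): opening from 0.0 (shut) to 1.0 (fully open).
- r.current_finger_force(): force on a finger pad.
Only numpy, scipy, OpenCV 4.12 (cv2) and the standard library are available. Lean on these libraries where they do the work, as an engineer would, in place of code of your own. Each camera call takes 0.05 s, during which the arm holds its last target. There are 200 camera calls.

TASK

Lift the blue joint pick out of the basket, lay it in the sloping red rest with its tip down at the foot and let go, then take it again so that you can hold it nearly upright (within 35 degrees of vertical). With its tip pressed gently on the bottom of the joint in the draining panel, run it slowly, at a few centimetres per second, in a single pass along the whole joint, from the end with the red dot round the bend to the other end, without the tip coming out in between. Finally lay the pick back in the rest, tip at the foot, and leave the spatula, bowl and spice tray as they are.

Things in the scene. Friction and masses are not known exactly. Their poses are not given: they have to be found in the camera images.
- pick: Joint pick, 185 mm long, 90 g: blue square handle 18 x 18 mm, 125 mm long, then a thin steel shank that ends in a ball tip of 5 mm diameter. Origin at the very end of the tip, on the centre line; x axis runs from the tip along the centre line to the handle's butt (handle from x = 60 to 185 mm). It starts lying flat in the basket, tip roughly towards the robot.
- pick_butt (a point): Centre of the end face of the pick's handle, 185 mm from the tip.
- basket: Grey open basket, fixed, outside 270 (x) x 190 (y) x 45 mm high, walls and floor 4 mm. Origin under its centre. It and the draining panel may change sides.
- rest: Sloping red plastic spoon rest, fixed: a channel rising at 35 degrees towards its own +x (away from the robot), 28 mm wide inside, walls 17 mm above its floor over the first 95 mm, then a 12 mm wide tongue up to 129 mm; the handle beyond stands free for the fingers. A foot wall closes the low end. Origin on the worktop, under the low end.
- rest_foot (a point): Where the pick's tip comes to lie in the rest: at the foot wall, 9 mm above the channel floor, 30 mm above the worktop. The pick's centre line, when in the rest, runs from here up along the channel; axes are those of the rest.
- panel: Draining panel, fixed, 220 (x) x 170 (y) x 10 mm high: steel frame, white inlay; origin under its centre. Between them runs the joint, a dark groove 11 mm wide, 6 mm deep (bottom 4 mm above the worktop), closed at both ends: a 75 mm leg along the panel's x, a 45 degree bend to the left, another 75 mm leg. A red dot (16 mm) lies beside its starting end.
- spatula: Wooden spatula, 200 mm long, lying in the basket beside the pick; leave it there.
- bowl: Upturned white ceramic bowl, 140 mm across, 62 mm high; origin at the centre of its rim on the worktop.
- tray: Small aluminium tray, 100 x 180 x 16 mm, origin under its centre; carries the two spice bottles.
- bottle1: Amber spice bottle with black cap, 42 mm diameter, 100 mm high, origin under its centre.
- bottle2: Green spice bottle with red cap, 42 mm diameter, 100 mm high, origin under its centre.
- joint0 (a point): Point on the bottom of the joint, mid-width, at its starting end by the red dot (the groove goes on 9 mm behind it); number 0 of 0 to 6, 23 mm apart along the joint.
- joint1 (a point): Point on the bottom of the joint, mid-width; number 1 of 0 to 6, 23 mm apart along the joint.
- joint2 (a point): Point on the bottom of the joint, mid-width; number 2 of 0 to 6, 23 mm apart along the joint.
- joint3 (a point): Point on the bottom of the joint, mid-width, at the bend; number 3 of 0 to 6, 23 mm apart along the joint.
- joint4 (a point): Point on the bottom of the joint, mid-width; number 4 of 0 to 6, 23 mm apart along the joint.
- joint5 (a point): Point on the bottom of the joint, mid-width; number 5 of 0 to 6, 23 mm apart along the joint.
- joint6 (a point): Point on the bottom of the joint, mid-width, at its far end (the groove goes on 9 mm beyond it); number 6 of 0 to 6, 23 mm apart along the joint.

How it is judged:
On the way, in this order (a step that is already met when the one before it is completed fails the run):
1. the pick lies in the sloping rest, tip at the foot, let go (distance between pick and rest_foot below 0.025 m and z of pick in the frame of rest above 0.018 m and y of pick_butt in the frame of rest between -0.025 and 0.025 m and x of pick_butt in the frame of rest above 0.1 m and angle between pick's own x axis and vertical between 0.79 and 1.13 rad and contact force between the fingers and pick below 0.1 N and linear speed of pick below 0.03 m/s), for 0.2 s.
2. the tip, in contact, stands on the bottom of the joint within 7 mm of point 0, the pick within 35 degrees of upright (horizontal distance between pick and joint0 below 0.007 m and z of pick in the frame of panel below 0.0065 m and contact force between pick and panel above 0.3 N and angle between pick's own x axis and vertical below 0.61 rad), for 0.05 s.
3. the tip, in contact, stands on the bottom of the joint within 7 mm of point 1, the pick within 35 degrees of upright (horizontal distance between pick and joint1 below 0.007 m and z of pick in the frame of panel below 0.0065 m and contact force between pick and panel above 0.3 N and angle between pick's own x axis and vertical below 0.61 rad), for 0.05 s.
4. the tip, in contact, stands on the bottom of the joint within 7 mm of point 2, the pick within 35 degrees of upright (horizontal distance between pick and joint2 below 0.007 m and z of pick in the frame of panel below 0.0065 m and contact force between pick and panel above 0.3 N and angle between pick's own x axis and vertical below 0.61 rad), for 0.05 s.
5. the tip, in contact, stands on the bottom of the joint within 7 mm of point 3, the pick within 35 degrees of upright (horizontal distance between pick and joint3 below 0.007 m and z of pick in the frame of panel below 0.0065 m and contact force between pick and panel above 0.3 N and angle between pick's own x axis and vertical below 0.61 rad), for 0.05 s.
6. the tip, in contact, stands on the bottom of the joint within 7 mm of point 4, the pick within 35 degrees of upright (horizontal distance between pick and joint4 below 0.007 m and z of pick in the frame of panel below 0.0065 m and contact force between pick and panel above 0.3 N and angle between pick's own x axis and vertical below 0.61 rad), for 0.05 s.
7. the tip, in contact, stands on the bottom of the joint within 7 mm of point 5, the pick within 35 degrees of upright (horizontal distance between pick and joint5 below 0.007 m and z of pick in the frame of panel below 0.0065 m and contact force between pick and panel above 0.3 N and angle between pick's own x axis and vertical below 0.61 rad), for 0.05 s.
8. the tip, in contact, stands on the bottom of the joint within 7 mm of point 6, the pick within 35 degrees of upright (horizontal distance between pick and joint6 below 0.007 m and z of pick in the frame of panel below 0.0065 m and contact force between pick and panel above 0.3 N and angle between pick's own x axis and vertical below 0.61 rad), for 0.05 s.
At the end, for the whole second after the job is handed in: The pick lies still in the sloping rest, let go, its tip within 25 mm of the foot point and its centre line along the channel (the butt within 25 mm of the channel's middle plane and up-slope, 25 to 45 degrees from level); spatula, bowl, tray and bottles are within 30 mm of where they began (all of step 1 and distance of each of spatula, bowl, tray, bottle1, bottle2 from where it was at the start of the episode below 0.03 m); the robot touches nothing.
It fails at once if the pick presses the panel with more than 25 N (contact force between pick and panel above 25 N).
It fails at once if the pick moves faster than 10 cm/s while it presses on the panel (contact force between pick and panel above 1 N and linear speed of pick above 0.1 m/s).
It fails at once if between the ends of the joint (points 2 to 4) the tip comes out of it ((horizontal distance between pick and joint2 below 0.012 m or horizontal distance between pick and joint3 below 0.012 m or horizontal distance between pick and joint4 below 0.012 m) and z of pick in the frame of panel between 0.009 and 0.03 m).
It fails at once if the bowl or a spice bottle is tipped over (angle between any of bowl, bottle1, bottle2's own z axis and vertical above 0.5 rad).
It also fails if it takes over 72 s, if anything falls off the work surface, if the arm or the gripper's body presses on something with over 40 N, if the wrist force passes 120 N, or if a joint passes its speed limit or range.

## Working session

There is one attempt and no reset: what is moved stays moved. The work goes in short steps, each a Python script; the robot and the scene stay as the last script left them, time stands still between calls to the robot, and variables do not carry over. Pictures are saved under pics/ and viewed, at most 10 in all, crops included, and the job is handed in when it is done.

```bash
mkdir -p pics; ls
python3 - <<'E'
from cell import r, optics
import cv2,numpy as np
for n in("scene","top"):
    d=optics.get_image(n); cv2.imwrite(f"pics/{n}0.png",d["pixels"][:,:,::-1]); np.savez(f"{n}0.npz",**d)
    T=d["camera_from_world"]; print(n,d["fx"],d["fy"],d["cx"],d["cy"],(-T[:3,:3].T@T[:3,3]).round(3),T[:3,:3].round(3).tolist())
print(r.current_t(),r.finger_overhang,r.current_ee_rot(),r.current_tool_pos())
E
```

```text
pics
scene 448.78135708810674 448.78135708810674 276.60267271465835 214.2612703217615 [1.173 0.595 0.588] [[-0.717, 0.697, 0.011], [0.38, 0.404, -0.832], [-0.585, -0.592, -0.554]]
top 476.4937964219699 476.4937964219699 279.26506820990136 214.04006523226477 [0.441 0.018 1.031] [[-0.013, -1.0, 0.015], [-0.985, 0.01, -0.171], [0.171, -0.018, -0.985]]
0.1 0.022 [ 9.76682026e-01  2.14690347e-01 -6.14103359e-05 -5.20876479e-04] [ 0.23059926 -0.49901263  0.25281297]
```

View pics/scene0.png

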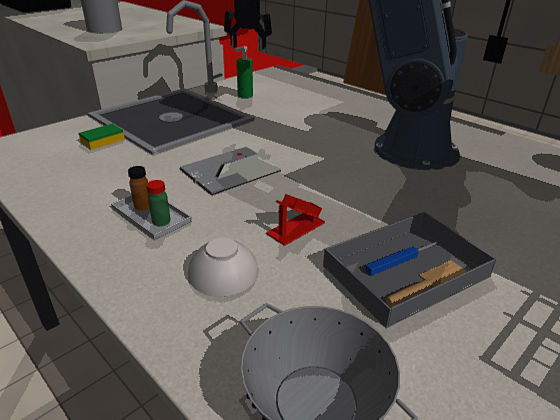

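View pics/top0.png

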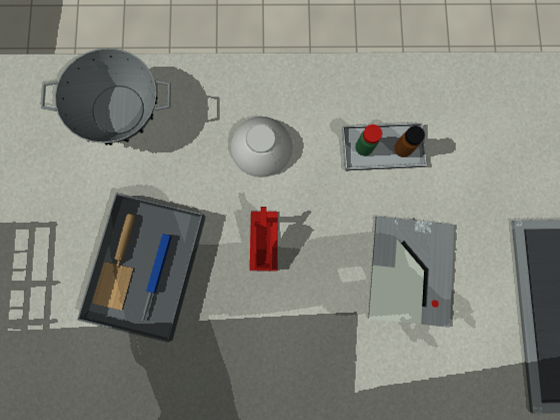

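The two views show the basket with the blue pick (top view: handle about (160,262), tip about (147,318)). The red rest is at about (264,240) with its foot at row 270. The panel joint runs from beside the red dot (435,303), starting at about (425,303), up to (427,270) and left to (403,242).

```bash
cat > h.py <<'E'
import cv2,numpy as np
def cam(d): T=d["camera_from_world"]; return T[:3,:3],-T[:3,:3].T@T[:3,3]
def ray(d,uv):
    R,c=cam(d); uv=np.atleast_2d(uv).astype(float)
    v=np.c_[(uv[:,0]-d["cx"])/d["fx"],(uv[:,1]-d["cy"])/d["fy"],np.ones(len(uv))]@R
    return c,v
def onplane(d,uv,z): c,v=ray(d,uv); return c+v*((z-c[2])/v[:,2])[:,None]
def cloud(d,mask):
    vs,us=np.nonzero(mask&(d["depth"]>0)); c,v=ray(d,np.c_[us,vs]); return c+v*d["depth"][vs,us][:,None]
def hsv(d): return cv2.cvtColor(np.ascontiguousarray(d["pixels"]),cv2.COLOR_RGB2HSV)
def big(m):
    n,l,s,c=cv2.connectedComponentsWithStats(m.astype(np.uint8)); return l==1+np.argmax(s[1:,4])
def blue(d): h=hsv(d); return big((h[...,0]>100)&(h[...,0]<130)&(h[...,1]>150)&(h[...,2]>60))
def red(d,box):
    h=hsv(d); m=((h[...,0]<8)|(h[...,0]>172))&(h[...,1]>150)&(h[...,2]>50); k=np.zeros_like(m); x0,y0,x1,y1=box; k[y0:y1,x0:x1]=1; return big(m&k)
def axis(P): c=P.mean(0); return c,np.linalg.svd(P-c,full_matrices=False)[2][0]
E
python3 - <<'E'
from h import *
t=dict(np.load("top0.npz"));s=dict(np.load("scene0.npz"))
for n,d,b in(("top",t,(230,190,300,290)),("scene",s,(255,185,335,250))):
    P=cloud(d,blue(d)); print(n,"blue",np.percentile(P,[1,50,99],axis=0).round(4).tolist(),axis(P)[1].round(3))
    P=cloud(d,red(d,b)); np.save(n+"_rest.npy",P); print("rest",np.percentile(P,[1,50,99],axis=0).round(4).tolist(), len(P))
m=blue(t).astype(np.uint8);c=max(cv2.findContours(m,0,2)[0],key=cv2.contourArea);bx=cv2.boxPoints(cv2.minAreaRect(c));print(bx,onplane(t,bx,.022).round(4))
dot=red(t,(420,290,450,315));v,u=np.nonzero(dot);print("dot",u.mean(),v.mean(),onplane(t,[u.mean(),v.mean()],.01))
for n,d,(x0,y0,x1,y1) in(("a",t,(355,205,465,335)),("b",t,(235,195,315,285)),("c",s,(255,185,335,250))):
    i=cv2.resize(d["pixels"][y0:y1,x0:x1,::-1],None,fx=4.5,fy=4.5,interpolation=cv2.INTER_CUBIC); cv2.imwrite(f"pics/crop{n}.png",i)
a,b=[cv2.imread(f"pics/crop{k}.png") for k in "bc"]
w=np.zeros((max(a.shape[0],b.shape[0]),a.shape[1]+b.shape[1],3),np.uint8);w[:a.shape[0],:a.shape[1]]=a;w[:b.shape[0],a.shape[1]:]=b;cv2.imwrite("pics/rest.png",w)
E
```

```text
top blue [[0.4562, 0.2369, 0.0039], [0.5142, 0.2571, 0.0212], [0.5737, 0.278, 0.0252]] [-0.969  0.249  0.005]
rest [[0.498, 0.0051, 0.0013], [0.558, 0.0337, 0.0309], [0.6235, 0.0639, 0.0924]] 1602
scene blue [[0.4578, 0.2408, 0.0066], [0.5193, 0.2629, 0.0214], [0.576, 0.2826, 0.0245]] [ 0.969 -0.248 -0.002]
rest [[0.5011, 0.0101, 0.0037], [0.5704, 0.0428, 0.0089], [0.6253, 0.0678, 0.092]] 1486
[[145.67924 290.62265]
 [162.13206 233.03773]
 [169.79243 235.22641]
 [153.33961 292.81134]] [[0.4572 0.2803 0.022 ]
 [0.5776 0.2496 0.022 ]
 [0.5728 0.2333 0.022 ]
 [0.4524 0.2642 0.022 ]]
dot 434.6842105263158 303.0263157894737 [[ 0.42342086 -0.32656678  0.01      ]]
```

View pics/cropa.png

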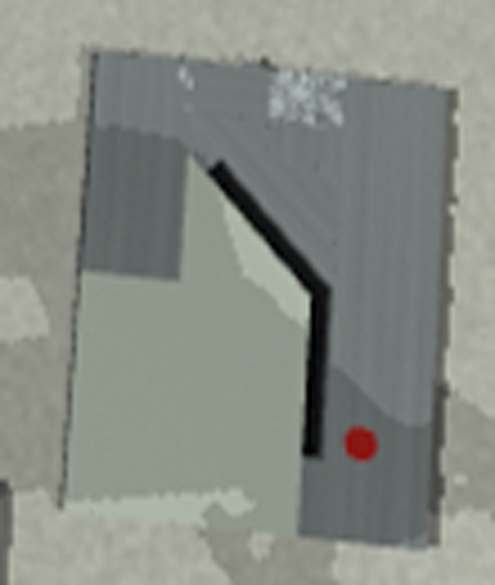

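View pics/rest.png

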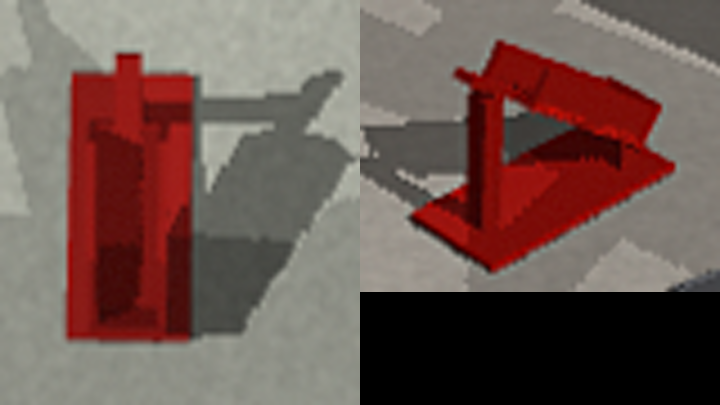

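The panel crop shows the joint clearly: start (312,457), bend (319,290) and end (217,165), with the red dot at (361,443), all in crop pixels at 4.5x. The rest crop shows the foot wall low at row ~320 and the tongue at (128,60), nearly aligned with x. Next I'll measure all of these and cross-check between the two views.

```bash
cat > meas.py <<'E'
from h import *
t=dict(np.load("top0.npz"));s=dict(np.load("scene0.npz"))
# camera cross-check: dot in both views, least-squares ray crossing
def tri(a,b):
    ca,va=ray(t,a);cb,vb=ray(s,b);A=np.zeros((3,3));y=np.zeros(3)
    for c,v in((ca,va[0]),(cb,vb[0])): v=v/np.linalg.norm(v);M=np.eye(3)-np.outer(v,v);A+=M;y+=M@c
    return np.linalg.solve(A,y)
cen=lambda m:np.array(np.nonzero(m)[::-1]).mean(1)
a=cen(red(t,(420,290,450,315)));b=cen(red(s,(228,145,250,165)))
print("dot",tri(a,b).round(4),onplane(t,a,.01).round(4),onplane(s,b,.01).round(4))
# groove
def groove(d,poly):
    g=cv2.cvtColor(np.ascontiguousarray(d["pixels"]),cv2.COLOR_RGB2GRAY);k=np.zeros(g.shape,np.uint8);cv2.fillPoly(k,[np.array(poly)],1)
    m=big((g<70)&(k>0));v,u=np.nonzero(m);return onplane(d,np.c_[u,v],.010)[:,:2],m
P,m=groove(t,[(395,235),(412,235),(437,265),(433,300),(432,315),(415,315),(415,270)])
print(len(P),P.min(0),P.max(0))
# two-leg fit: assign points by k-means-like line clustering
c1=P[P[:,0]<np.percentile(P[:,0],40)];c2=P[P[:,0]>np.percentile(P[:,0],72)]
for _ in range(20):
    l=[];D=[]
    for q in(c1,c2):
        c,dv=axis(q);l.append((c,dv));n=np.array([-dv[1],dv[0]]);D.append(abs((P-c)@n))
    D=np.array(D);c1=P[(D[0]<D[1])&(D[0]<.007)&(D[1]>.009)];c2=P[(D[1]<D[0])&(D[1]<.007)&(D[0]>.009)]
(ca,da),(cb,db)=l; da*=np.sign(da[0]);db*=np.sign(db[0])
x=np.linalg.solve(np.c_[da,-db],cb-ca);B=ca+da*x[0]
print("bend",B.round(4),"ang",np.degrees(np.arctan2(da[1],da[0])),np.degrees(np.arctan2(db[1],db[0])),"ends",((P-B)@da).min(),((P-B)@db).max(),"resid widths",2*np.percentile(D.min(0),95))
J=np.array([B-da*.023*k for k in(3,2,1)]+[B]+[B+db*.023*k for k in(1,2,3)])
print(J.round(4).tolist()); np.save("joint.npy",J)
v,u=np.nonzero(m);R,c=cam(t);print("dark z med",np.median(cloud(t,m)[:,2]))
# rest
for n,d in(("top",t),("scene",s)):
    Q=np.load(n+"_rest.npy"); 
    nn=-np.sin(.6109)*Q[:,0]+np.cos(.6109)*Q[:,2]; h=Q[:,2]
    tg=Q[h>.075]; base=Q[h<.012]
    print(n,"high y",np.percentile(tg[:,1],[2,50,98]).round(4),"base x",np.percentile(base[:,0],[1,99]).round(4),"y",np.percentile(base[:,1],[1,99]).round(4))
    up=nn[h>.025]; H,e=np.histogram(up,np.arange(-.36,-.25,.003)); print([(round(float(e[i]),3),int(H[i])) for i in range(len(H)) if H[i]>15])
Q=np.load("top_rest.npy")
for x0 in np.arange(.495,.63,.0075):
    q=Q[(abs(Q[:,0]-x0)<.004)&(Q[:,2]>.015)]
    print(round(x0,4),[(round(float(y0),3),round(float(np.median(q[abs(q[:,1]-y0)<.003,2])),3)) for y0 in np.arange(.005,.068,.006) if (abs(q[:,1]-y0)<.003).sum()>1])
E
python3 meas.py
```

```text
dot [ 0.4229 -0.3255  0.0116] [[ 0.4234 -0.3266  0.01  ]] [[ 0.4206 -0.3272  0.01  ]]
315 [ 0.41749682 -0.31716174] [ 0.55606407 -0.26230453]
bend [ 0.494 -0.312] ang -6.415051675737211 37.47781768687009 ends -0.0770935098292245 0.0777329721929552 resid widths 0.008715081200994238
[[0.4254, -0.3042], [0.4483, -0.3068], [0.4711, -0.3094], [0.494, -0.312], [0.5122, -0.298], [0.5305, -0.284], [0.5487, -0.27]]
dark z med 0.003741037323586216
top high y [0.0161 0.0337 0.0504] base x [0.4995 0.6241] y [0.0048 0.064 ]
[(-0.279, 172), (-0.276, 377), (-0.273, 64), (-0.264, 22), (-0.261, 93), (-0.258, 104)]
scene high y [0.0199 0.0411 0.0564] base x [0.5015 0.6266] y [0.009  0.0683]
[(-0.279, 57), (-0.276, 75), (-0.273, 51), (-0.27, 53), (-0.267, 53), (-0.264, 59), (-0.261, 78), (-0.258, 32)]
0.495 [(0.017, 0.035), (0.023, 0.035), (0.029, 0.037), (0.035, 0.037), (0.041, 0.037), (0.047, 0.036), (0.053, 0.035)]
0.5025 [(0.017, 0.038), (0.023, 0.036), (0.029, 0.034), (0.035, 0.034), (0.041, 0.034), (0.047, 0.034), (0.053, 0.038)]
0.51 [(0.017, 0.039), (0.023, 0.026), (0.029, 0.025), (0.035, 0.024
[... 787 characters left out ...]
 (0.023, 0.059), (0.029, 0.059), (0.035, 0.059), (0.041, 0.058), (0.047, 0.059), (0.053, 0.08)]
0.57 [(0.017, 0.085), (0.023, 0.064), (0.029, 0.065), (0.035, 0.065), (0.041, 0.064), (0.047, 0.064), (0.053, 0.086)]
0.5775 [(0.017, 0.089), (0.023, 0.069), (0.029, 0.069), (0.035, 0.069), (0.041, 0.068), (0.047, 0.071), (0.053, 0.087)]
0.585 [(0.017, 0.08), (0.023, 0.075), (0.029, 0.073), (0.035, 0.073), (0.041, 0.075), (0.047, 0.074), (0.053, 0.083)]
0.5925 [(0.017, 0.07), (0.023, 0.075), (0.029, 0.08), (0.035, 0.078), (0.041, 0.077), (0.047, 0.076)]
0.6 [(0.029, 0.084), (0.035, 0.085)]
0.6075 [(0.029, 0.089), (0.035, 0.09)]
0.615 [(0.029, 0.093), (0.035, 0.096)]
0.6225 [(0.035, 0.092)]
0.63 []
```

```bash
cat > p.py <<'E'
from h import *
from cell import r, optics
from scipy.spatial.transform import Rotation as Ro
def rot(yaw,th):  # tool z tilted forward by th (rad) from down along heading yaw; tool x ahead along heading
    c,s=np.cos(yaw),np.sin(yaw); z=np.array([np.sin(th)*c,np.sin(th)*s,-np.cos(th)]); y=np.array([s,-c,0.]); x=np.cross(y,z)
    return Ro.from_matrix(np.c_[x,y,z])
A35=np.radians(35)
def ax(yaw,el): return np.array([np.cos(el)*np.cos(yaw),np.cos(el)*np.sin(yaw),np.sin(el)])
def tcp_for(point,s,axis,R,off): # TCP so that pick origin is at point, pick gripped at s, centreline off ahead of TCP
    return np.asarray(point)+s*axis-off*R.as_matrix()[:,2]
E
python3 - <<'E'
from p import *
t=dict(np.load("top0.npz"))
e=onplane(t,[(251.7,211.7),(249.7,270.6),(197/4.5+235,80/4.5+195),(190/4.5+235,340/4.5+195)],.004);print(e.round(4))
print(rot(0,0).as_quat(), r.current_q())
F=np.array([.502,.035,.030]); J=np.load("joint.npy")
def ik(n,p,R): q=r.inverse_kinematics(list(p),list(R.as_quat()));print(n,np.round(p,3),None if q is None else np.round(q,2))
yaw=np.arctan2(-.248,.969); ik("basket",[.542,.252,.028],rot(yaw,0)); ik("up",[.542,.252,.16],rot(yaw,0))
ik("rest",tcp_for(F+.004*ax(0,A35),.150,ax(0,A35),rot(0,A35),.015),rot(0,A35))
for th in(0,-.2,.2): ik("re%g"%th,tcp_for(F,.155,ax(0,A35),rot(0,th),.006),rot(0,th))
for el in(65,72,80):
  for yw in(0,-.5):
    for k in(0,3,6):
      R=rot(yw,np.radians(el-35)); ik(f"j{k} el{el} yw{yw}",tcp_for([*J[k],.004],.155,ax(yw,np.radians(el)),R,.006),R)
E
```

```text
[[0.6249 0.0599 0.004 ]
 [0.4969 0.0647 0.004 ]
 [0.6219 0.0008 0.004 ]
 [0.4962 0.0057 0.004 ]]
[1. 0. 0. 0.] [-1.22261339e+00  3.51167950e-01  1.65237893e+00  1.66901892e-05
  1.13909463e+00 -8.45736637e-02]
basket [0.542 0.252 0.028] [ 0.36  0.74  1.66 -0.    0.75  2.18]
up [0.542 0.252 0.16 ] [ 0.36  0.54  1.61 -0.    0.99  2.18]
rest [0.62  0.035 0.131] [-0.02  0.48  1.95  0.15  0.09  1.4 ]
re0 [0.629 0.035 0.125] [-0.02  0.64  1.53 -0.    0.97  1.55]
re-0.2 [0.63  0.035 0.125] [-0.02  0.73  1.39 -0.    1.23  1.56]
re0.2 [0.628 0.035 0.125] [-0.02  0.57  1.68  0.01  0.69  1.55]
j0 el65 yw0 [ 0.488 -0.304  0.15 ] [-0.79  0.42  1.95  0.8   0.52  0.13]
j3 el65 yw0 [ 0.556 -0.312  0.15 ] [-0.71  0.51  1.8   0.7   0.53  0.3 ]
j6 el65 yw0 [ 0.611 -0.27   0.15 ] [-0.59  0.54  1.74  0.62  0.5   0.49]
j0 el65 yw-0.5 [ 0.48  -0.334  0.15 ] [-0.74  0.4   1.98  0.45  0.27  0.93]
j3 el65 yw-0.5 [ 0.549 -0.342  0.15 ] [-0.66  0.49  1.83  0.26  0.31  1.19]
j6 el65 yw-0.5 [ 0.604 -0.3    0.15 ] [-0.54  0.53  1.76  0.06  0.33  1.49]
j0 el72 yw0 [ 0.47  -0.304  0.156] [-0.86  0.39  2.04  1.12  0.53 -0.23]
j3 el72 yw0 [ 0.538 -0.312  0.156] [-0.77  0.47  1.9   1.04  0.51 -0.06]
j6 el72 yw0 [ 0.593 -0.27   0.156] [-0.63  0.5   1.84  0.99  0.44  0.09]
j0 el72 yw-0.5 [ 0.464 -0.325  0.156] [-0.76  0.36  2.09  1.21  0.17  0.15]
j3 el72 yw-0.5 [ 0.533 -0.333  0.156] [-0.67  0.45  1.94  0.75  0.15  0.69]
j6 el72 yw-0.5 [ 0.588 -0.291  0.156] [-0.54  0.49  1.87  0.17  0.14  1.37]
j0 el80 yw0 [ 0.448 -0.304  0.161] [-0.95  0.39  2.13  1.43  0.62 -0.6 ]
j3 el80 yw0 [ 0.517 -0.312  0.161] [-0.84  0.46  1.99  1.41  0.56 -0.47]
j6 el80 yw0 [ 0.571 -0.27   0.161] [-0.69  0.48  1.95  1.46  0.47 -0.41]
j0 el80 yw-0.5 [ 0.445 -0.315  0.161] [-0.79  0.34  2.21  2.25  0.27 -0.91]
j3 el80 yw-0.5 [ 0.514 -0.323  0.161] [-0.69  0.42  2.07  2.29  0.18 -0.86]
j6 el80 yw-0.5 [ 0.569 -0.281  0.161] [-0.54  0.45  2.    2.83  0.1  -1.29]
```

Run:
```python
from p import *
yaw=np.arctan2(-.248,.969); th=np.radians(-15); R=rot(yaw,th); q=list(R.as_quat())
C=np.array([.542,.252,.013]); off=.016; g=C-off*R.as_matrix()[:,2]; print(g)
r.set_gripper(.55,60); z=R.as_matrix()[:,2]
r.move_to(list(g-.12*z),q); r.move_linear(list(g),vel=.12); print(r.current_contact_force())
r.set_gripper(0.0,60); print(r.current_opening(),r.current_finger_force(),r.current_tool_pos())
r.move_linear(list(g+[0,0,.13]),vel=.2)
F=np.array([.502,.037,.030]);yr=-.0377; A=ax(yr,A35); R2=rot(yr,A35+th)
p=tcp_for(F+.004*A,.150,A,R2,off); print(p, r.inverse_kinematics(list(p),list(R2.as_quat())))
r.move_to(list(p+[0,0,.08]),list(R2.as_quat()))
print(r.current_opening(),r.current_t(),r.current_contact_force())
ims=[]
for n in("top","scene"):
    d=optics.get_image(n);np.savez(n+"1.npz",**d);ims.append(d["pixels"][:,:,::-1])
    c,a=axis(cloud(d,blue(d)));print(n,c.round(4),a.round(3),"el",np.degrees(np.arcsin(abs(a[2]))),"yaw",np.degrees(np.arctan(a[1]/a[0])))
cv2.imwrite("pics/held.png",cv2.resize(np.vstack([ims[0][100:330,150:430],ims[1][60:290,200:480]]),None,fx=1.3,fy=1.3))
```

```text
[0.5460118  0.25097324 0.02845481]
[-0.30488861 -0.36290694  0.51255055]
0.19282081749468466 60.38891673088074 [0.54655622 0.25104828 0.02918409]
[0.62259134 0.03245155 0.13336585] [-0.02024791  0.51271746  1.7862053  -0.01259577  0.49368609  1.59828799]
0.19136311068632206 6.7417 [-0.41183574  0.54231254 -1.04548966]
top [0.6519 0.031  0.2191] [ 0.695  0.149 -0.704] el 44.720333730028685 yaw 12.067897468046699
scene [0.5851 0.0447 0.1681] [-0.825  0.015 -0.564] el 34.36649076321958 yaw -1.0754665529447633
```

View pics/held.png

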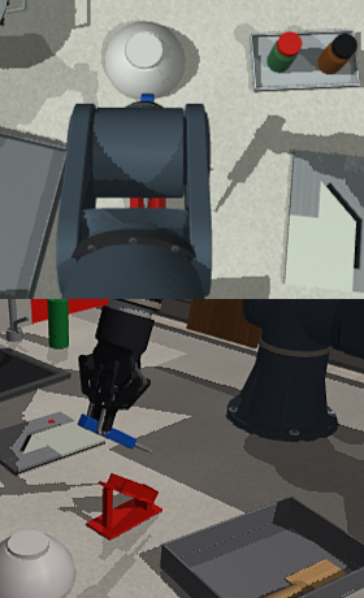

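The pick is held firmly at about 35° above the rest (scene panel: handle (107,432), rest (125,500)); in the top view the arm hides it. Lowering it now, with a force check.

Run:
```python
from p import *
th=np.radians(-15); F=np.array([.502,.036,.030]);yr=-.0377; A=ax(yr,A35); R2=rot(yr,A35+th)
p=tcp_for(F+.004*A,.150,A,R2,.016)
r.move_linear(list(p+[0,0,.012]),vel=.12); f0=r.current_contact_force(); print(f0)
for dz in(.009,.006,.004,.002,.001,0,-.001,-.002):
    r.move_linear(list(p+[0,0,dz]),vel=.03); f=r.current_contact_force()-f0; print(dz,f.round(2))
    if np.linalg.norm(f)>3: break
r.set_gripper(.5); r.sleep(.2)
z=R2.as_matrix()[:,2]; r.move_linear(list(np.array(r.current_tool_pos())-.1*z),vel=.2)
q=r.current_q(); r.set_joints([q[0]+.6]+list(q[1:]))
print(r.current_t())
ims=[]
for n in("top","scene"):
    d=optics.get_image(n);np.savez(n+"2.npz",**d);ims.append(d["pixels"][:,:,::-1])
    c,a=axis(cloud(d,blue(d)));print(n,c.round(4),a.round(3),"el",np.degrees(np.arcsin(abs(a[2]))),"yaw",np.degrees(np.arctan(a[1]/a[0])))
cv2.imwrite("pics/laid.png",cv2.resize(np.hstack([ims[0][180:300,210:330],ims[1][140:260,230:350]]),None,fx=3.2,fy=3.2))
```

```text
[-0.60274581 -0.07952341 -0.75726814]
0.009 [ 0.71 -0.36  0.32]
0.006 [ 0.21 -0.53 -0.3 ]
0.004 [1.31 0.11 0.68]
0.002 [ 0.83  0.5  -0.25]
0.001 [1.1  0.16 0.39]
0 [1.36 0.03 1.23]
-0.001 [ 2.27 -0.48  3.81]
11.85
top [0.604  0.031  0.1086] [-0.837  0.027 -0.547] el 33.13425704621952 yaw -1.863382010526838
scene [0.6216 0.0393 0.1132] [-0.843  0.048 -0.536] el 32.42604607525817 yaw -3.260235064761558
```

View pics/laid.png

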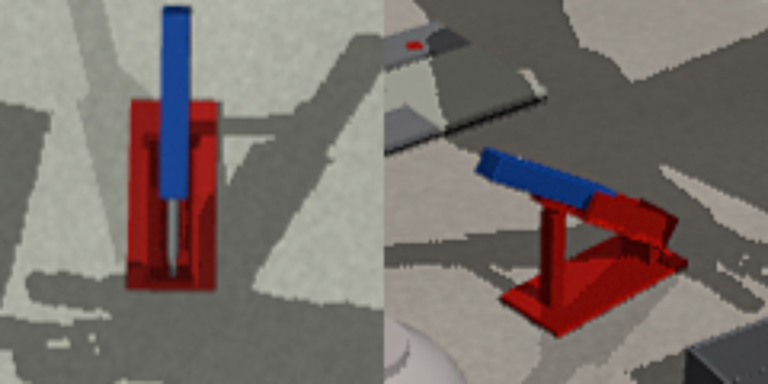

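The pick lies in the channel, with its tip at the foot at top-image pixel ~(263.8,265.9). Now the regrasp with the tool vertical, then carrying it over the joint start.

Run:
```python
from p import *
d=dict(np.load("top2.npz")); tip=onplane(d,[172/3.2+210,275/3.2+180],.030)[0]; m=blue(d)
P=cloud(d,m); print("tip",tip.round(4),"butt max x",np.percentile(P[:,0],99.5),"z",np.percentile(P[:,2],99))
J=np.load("joint.npy"); yr=-.0377; F=np.array([.502,.0355,.030]); A=ax(yr,A35); R=rot(yr,0); s=.155; off=.006
p=tcp_for(F,s,A,R,off); print("expected butt",F+.185*A)
q=r.current_q(); r.set_joints([q[0]-.6]+list(q[1:]))
r.move_to(list(p+[0,0,.06]),list(R.as_quat())); f0=r.current_contact_force()
r.move_linear(list(p),vel=.12); print((r.current_contact_force()-f0).round(2))
r.set_gripper(0,100); print(r.current_opening(),r.current_finger_force())
r.move_linear(list(p+[0,0,.12]),vel=.2)
el=np.radians(72); R3=rot(0,el-A35); p3=tcp_for([*J[0],.05],s,ax(0,el),R3,off)
r.move_to(list(p3),list(R3.as_quat())); print(r.current_opening(),r.current_t(),r.current_tool_pos(),p3)
ims=[]
for n in("top","scene"):
    e=optics.get_image(n);np.savez(n+"3.npz",**e);ims.append(e["pixels"][:,:,::-1])
    c,a=axis(cloud(e,blue(e)));print(n,c.round(4),a.round(3),"el",np.degrees(np.arcsin(abs(a[2]))))
cv2.imwrite("pics/over.png",cv2.resize(np.hstack([ims[0][190:350,350:480],ims[1][90:250,170:300]]),None,fx=3,fy=3))
```

```text
tip [0.5048 0.0341 0.03  ] butt max x 0.6603596386125102 z 0.14176528717745343
expected butt [0.65343545 0.02978818 0.13611164]
[-0.2  -0.09  1.44]
0.18435088600720842 97.62336730957031
0.1876217115923909 16.95 [ 0.47005829 -0.30385275  0.20199806] [ 0.46968554 -0.30424871  0.20220557]
top [ 0.4838 -0.3025  0.2209] [-0.045  0.273  0.961] el 73.92899638327984
scene [ 0.4532 -0.3012  0.1405] [-0.606 -0.681 -0.412] el 24.30918672510806
```

View pics/over.png

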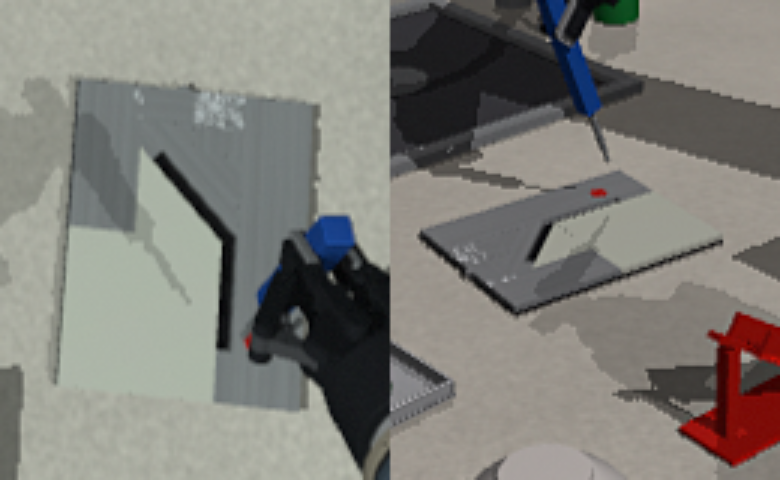

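The tip shows at scene pixel ~(242.3,143.3), above the red dot at (598,193) in the crop. The top view shows the fingers half covering the tip. Comparing that with the projection, then lowering for a closer look.

```bash
cat >> h.py <<'E'
def proj(d,X): R,c=cam(d); v=(np.atleast_2d(X)-c)@R.T; return np.c_[v[:,0]/v[:,2]*d["fx"]+d["cx"],v[:,1]/v[:,2]*d["fy"]+d["cy"]]
E
python3 - <<'E'
from p import *
J=np.load("joint.npy"); d=dict(np.load("scene3.npz"));print("pred",proj(d,[*J[0],.05]))
s=.155;off=.006;el=np.radians(72);R3=rot(0,el-A35);p3=tcp_for([*J[0],.022],s,ax(0,el),R3,off)
r.move_linear(list(p3),vel=.08)
e=optics.get_image("scene");np.savez("scene4.npz",**e);t=optics.get_image("top")
c=e["pixels"][125:185,205:275,::-1]; i=cv2.resize(c,None,fx=7,fy=7,interpolation=cv2.INTER_NEAREST)
for X,col in(([*J[0],.022],(255,0,0)),([*J[0],.004],(0,255,0)),([*J[3],.01],(0,255,0)),([*J[6],.01],(0,255,0)),([.4234,-.3266,.01],(255,255,0))):
    u=proj(e,X)[0];print(X,u.round(1));cv2.circle(i,(int((u[0]-205+.5)*7),int((u[1]-125+.5)*7)),3,col,-1)
k=cv2.resize(t["pixels"][260:330,400:445,::-1],(270,420),interpolation=cv2.INTER_NEAREST)
for X,col in(([*J[0],.022],(255,0,0)),([*J[0],.010],(0,255,0)),([*J[1],.01],(0,255,0))):
    u=proj(t,X)[0];cv2.circle(k,(int((u[0]-400+.5)*6),int((u[1]-260+.5)*6)),3,col,-1)
cv2.imwrite("pics/near.png",np.hstack([i,k])); print(r.current_t(),r.current_contact_force())
E
```

```text
pred [[242.24163728 143.84491843]]
[np.float64(0.4253987910252079), np.float64(-0.3042487097404657), 0.022] [242.5 152.8]
[np.float64(0.4253987910252079), np.float64(-0.3042487097404657), 0.004] [242.7 158.5]
[np.float64(0.49396675455193606), np.float64(-0.3119580792216408), 0.01] [222.2 163.2]
[np.float64(0.5487243931710049), np.float64(-0.26997473713381426), 0.01] [215.9 174.9]
[0.4234, -0.3266, 0.01] [238.2 153.9]
17.65 [-0.61663178 -0.21217797 -1.14628431]
```

View pics/near.png

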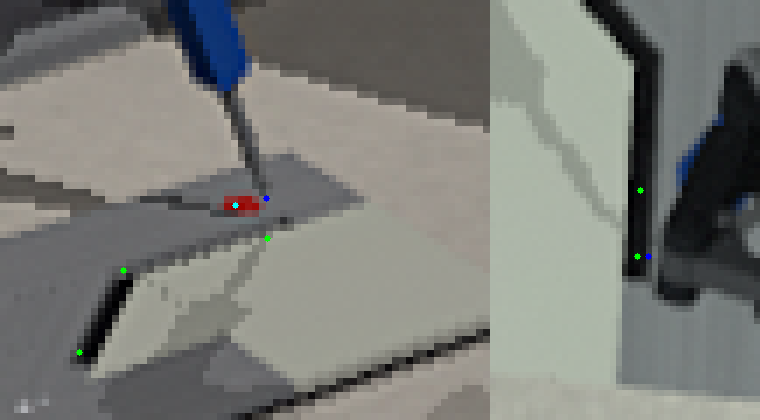

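In the scene crop the tip is at (263,195), within half a pixel of prediction. The dot, at (241,205), sits about 0.9 px right of the top-view prediction, so I'll shift the joint by about (-1,+1.3) mm. Then I'll touch down gently and find the groove walls by feel.

```bash
cat >> p.py <<'E'
S=.153; OFF=.006; EL=np.radians(72); R3=rot(0,EL-A35)
def tip2tcp(t): return tcp_for(t,S,ax(0,EL),R3,OFF)
def tipnow(): return np.array(r.current_tool_pos())-tip2tcp([0,0,0])
def force(n=3):
    f=[]
    for _ in range(n): f.append(r.current_contact_force()); r.sleep(.02)
    return np.mean(f,0)
def go(t,v=.02): r.move_linear(list(tip2tcp(t)),vel=v)
E
python3 - <<'E'
from p import *
d=dict(np.load("top2.npz"));m=blue(d);v,u=np.nonzero(m)
print("butt edge",onplane(d,[u[v==v.min()].mean(),v.min()-.5],.1435).round(4),"front",onplane(d,[u[v==v.max()].mean(),v.max()+.5],.0722).round(4))
J=np.load("joint.npy")+[-.001,.0013]; np.save("joint2.npy",J)
x,y=J[0]; go([x,y,.014],.06); f0=force(); np.save("f0.npy",f0); print(f0.round(2))
z=.014
while z>-.004:
    z-=.001; go([x,y,z]); f=force(2)-f0
    if z<.011: print(round(z,4),f.round(2))
    if f[2]>2.5: break
print(tipnow(),r.current_t())
E
```

```text
butt edge [[0.6583 0.0296 0.1435]] front [[0.5513 0.0335 0.0722]]
[-0.16  0.77 -1.02]
0.01 [ 0.01 -1.25 -0.32]
0.009 [ 0.49 -0.89 -0.25]
0.008 [ 0.51 -0.43  0.56]
0.007 [ 0.39 -0.61  0.95]
0.006 [-0.08 -1.49  0.55]
0.005 [ 0.28 -1.12  0.08]
0.004 [ 0.14 -1.07  0.65]
0.003 [ 0.72 -0.59  3.29]
[ 0.42453484 -0.30301612  0.00317135] 21.1333
```

Run:
```python
from p import *
J=np.load("joint2.npy");f0=np.load("f0.npy"); x,y=J[0]
for sg in(1,-1):
    go([x,y,.0035],.03)
    for k in range(1,6):
        go([x,y+sg*.001*k,.0035],.03); f=force(3)-f0; print(sg*k,f.round(2))
        if sg*f[1]<-5: break
go([x,y,.0035],.03); print(r.current_t())
```

```text
1 [ 0.2  -0.44  0.91]
2 [ 0.12 -0.72  0.6 ]
3 [ 0.03 -2.14  0.4 ]
4 [-0.3  -3.97 -0.26]
5 [-0.79 -6.   -1.78]
-1 [ 0.48 -0.94  0.76]
-2 [ 0.62 -0.64  1.08]
-3 [-0.11 -1.26  0.39]
-4 [ 0.62 -0.82  0.98]
-5 [0.29 0.9  0.62]
25.0167
```

The walls are felt at about +2.3 and -4.2 mm, so there is 6.5 mm of play (expected 6) and the tip is in the groove. I'll centre by -1 mm in y and start the pass with z adjusted from the measured force.

Run:
```python
from p import *
J=np.load("joint2.npy")+[.0003,-.001];np.save("joint3.npy",J);f0=np.load("f0.npy")
W=[J[0]]
for a,b in zip(J[:-1],J[1:]): W+=[(a+b)/2,b]
z=.0028
for i,w in enumerate(W):
    go([*w,z],.025); f=force(3)-f0
    if f[2]<2.5:
        for _ in range(4):
            z-=.0005; go([*w,z],.02); f=force(3)-f0
            if f[2]>2.5: break
    elif f[2]>6: z+=.0005
    print(i/2,f.round(2),round(z,4),r.current_opening().__round__(3))
    if np.linalg.norm(f)>14: print("STOP");break
print(r.current_t(),tipnow())
```

```text
0.0 [0.32 0.68 3.72] 0.0028 0.189
0.5 [ 0.09 -0.89  3.1 ] 0.0028 0.187
1.0 [-0.22 -0.81  3.9 ] 0.0028 0.185
1.5 [ 0.01 -0.7   4.09] 0.0028 0.191
2.0 [ 0.24 -0.75  3.46] 0.0028 0.192
2.5 [ 0.23 -0.27  3.8 ] 0.0028 0.187
3.0 [-0.38 -0.6   3.74] 0.0028 0.187
3.5 [ 0.08 -0.52  4.79] 0.0028 0.186
4.0 [-0.25 -1.16  4.6 ] 0.0028 0.19
4.5 [-0.41 -0.97  4.71] 0.0028 0.191
5.0 [ 0.09 -1.04  4.1 ] 0.0028 0.186
5.5 [ 0.1  -0.26  4.39] 0.0028 0.189
6.0 [0.01 0.1  3.77] 0.0028 0.186
33.2167 [ 0.54818553 -0.26948784  0.00295575]
```

Run:
```python
from p import *
J=np.load("joint3.npy");f0=np.load("f0.npy");d=(J[6]-J[5])/.023
go([*(J[6]+.003*d),.0028],.025); print((force()-f0).round(2))
go([*(J[6]+.001*d),.0028],.025); go([*(J[6]+.001*d),.06],.06)
yr=-.0377; F=np.array([.502,.0355,.030]); R=rot(yr,0); p=tcp_for(F,.155,ax(yr,A35),R,.006)
t=np.array(r.current_tool_pos()); r.move_linear(list(t+[0,0,.08]),vel=.2)
r.move_to(list(p+[0,0,.10]),list(R.as_quat()))
r.move_linear(list(p+[0,0,.03]),vel=.15); e=optics.get_image("scene"); c,a=axis(cloud(e,blue(e))); print("el",np.degrees(np.arcsin(abs(a[2]))),c.round(4),a.round(3))
f1=force()
for dz in(.015,.008,.005,.003,.002,.001,0,-.001):
    r.move_linear(list(p+[0,0,dz]),vel=.04); f=force(2)-f1; print(dz,f.round(2))
    if np.linalg.norm(f)>3.5: break
print(r.current_t())
ims=[e["pixels"][120:240,230:350,::-1],optics.get_image("scene")["pixels"][120:240,230:350,::-1]]
cv2.imwrite("pics/back.png",cv2.resize(np.hstack(ims),None,fx=3.2,fy=3.2))
```

```text
[ 0.21 -0.43  4.67]
el 33.33649498513915 [0.5844 0.0416 0.1172] [-0.835  0.012 -0.55 ]
0.015 [-0.43  0.58  0.12]
0.008 [ 0.09 -0.22 -0.77]
0.005 [0.29 0.05 0.  ]
0.003 [-0.14 -0.16  0.42]
0.002 [ 0.68  0.45 -0.29]
0.001 [ 1.8  -0.28  2.35]
0 [-0.47 -0.19  9.28]
39.6583
```

View pics/back.png

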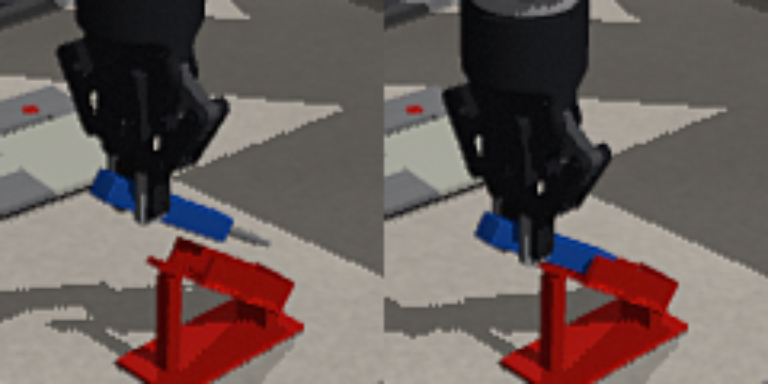

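The pick is seated in the channel again: handle at (560,250) in the right half, resting on the floor with light contact. Releasing, backing off and checking.

Run:
```python
from p import *
t=np.array(r.current_tool_pos()); r.move_linear(list(t+[0,0,.0008]),vel=.02); r.set_gripper(.5); r.sleep(.2)
r.move_linear(list(np.array(r.current_tool_pos())+[0,0,.12]),vel=.15)
q=r.current_q(); r.set_joints([q[0]+.7]+list(q[1:])); r.sleep(.3)
ims=[]
for n in("top","scene"):
    d=optics.get_image(n);ims.append(d["pixels"][:,:,::-1]); c,a=axis(cloud(d,blue(d)));print(n,c.round(4),a.round(3),"el",np.degrees(np.arcsin(abs(a[2]))))
    if n=="top": m=blue(d);v,u=np.nonzero(m);print("butt",onplane(d,[u[v==v.min()].mean(),v.min()-.5],.1435).round(4),"front",onplane(d,[u[v==v.max()].mean(),v.max()+.5],.0722).round(4))
cv2.imwrite("pics/final.png",cv2.resize(np.vstack([ims[0][90:350,60:460],ims[1][150:350,100:500]]),None,fx=1.3,fy=1.3)); print(r.current_t(),r.current_contact_force())
```

```text
top [0.6056 0.0306 0.1095] [-0.843  0.024 -0.537] el 32.47117492729443
butt [[0.6583 0.0286 0.1435]] front [[0.5513 0.0325 0.0722]]
scene [0.6223 0.0382 0.1132] [-0.844 -0.017 -0.536] el 32.43202521534575
43.475 [-0.12503897 -1.10379356 -0.07915671]
```

View pics/final.png

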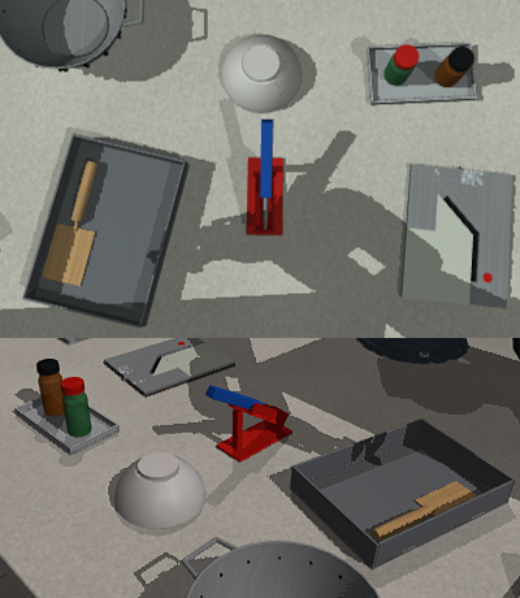

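The pick lies in the rest (top (266,175)) at the same place as the first time. Spatula, bowl, tray and bottles are unchanged and the arm is clear, so I'm handing in.

```bash
python3 -c "
from cell import r
print(r.hand_in())"
```

```text
the job is handed in; nothing more can be done
None
```

I ran the pick along the whole joint in one pass at about 3–5 N, laid it back in the rest with its tip at the foot, left the other objects where they were, and handed the job in at about 43 s; no verdict came back.

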